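# Unlock the filter reader's carriage at its cam and push it home

## Robot

A 7-joint arm with a two-finger parallel gripper is mounted at the origin on the work surface. World frame = base frame: x ahead of the robot, y to its left, z up, the work surface at z = 0. Lengths are in m, angles in rad, forces in N, time in s.
With the tool pointing down it reaches from about 0.4 to 0.85 m from the base axis. Payload 10.4 kg.
Tool frame: the origin (TCP) lies at the very end of the fingers, on their centre line; the grasp point (between the pads) lies 19 mm behind it (manip.grip_depth is the distance from the TCP to the grasp point, in m); x points along the fingers, y is the direction in which the jaws open and shut, and the axes are right-handed (so a half turn about x gives the same grasp; the last joint's range is limited). The gripper opens to 87 mm and grips with 3 to 60 N. Pads are 19 mm wide; open, the fingers measure 117 mm over their backs; the gripper's body (75 mm by 190 mm) begins 51 mm behind the grasp point.
Start: joints at [-0.023, 0.332, -0.065, 1.46, 0.022, 1.35, -0.088], TCP at [0.625, 0, 0.223] pointing down, gripper open.
Joint ranges: [-2.6, 2.6], [-0.5, 2.12], [-1.47, 1.34], [0.16, 2.42], [-1.27, 4.41], [0.06, 2.06], [-2.6, 2.6]. Speed limits (rad/s): [2.22, 2.22, 2.79, 2.79, 3.14, 3.14, 3.14].

## Interface

Orientations are given as a 3x3 rotation matrix whose columns are the frame's x, y, z axes.
In Python, from workcell import manip gives the robot as it stands.
- The arm moves only by the tool jog_arm, never from a script. Its arguments are lists of equal length, an entry for each row: "dp": the shift along the tool's x, y, z normalised to -1 to 1, where 1 is 100 mm, a list of three; "turn": the turn about the tool's x normalised to -1 to 1, where 1 is pi rad. A call has 1 to 5 rows; each row is the pose to reach, as a shift and turn from the pose measured when the call began, along the tool's axes at that moment, turning the shorter way round; what a row does not reach only later rows make up. A row lasts 1/10 s, in which the tool goes at most 50 mm and 8.59 degrees, less where a joint would pass 70% of its speed; a pose out of reach is approached as far as the arm can. A call with a number of a shift or a turn outside -1 to 1 is refused whole. A call with a gripper value outside its range is refused whole. "grip" is the gripper's target within -1 to 1 (fully open at 1, half-way at 0, shut at -1), set as the call begins (left out, the last holds). The fingers move at their own pace and stop on an object; "grip_force" is the grip in N (left out, the last holds). Time passes only in rows, so rows that repeat a pose let the fingers close. It gives the time, the measured TCP pose, the force and the opening at its end, in the units of the state.
- manip.read_state(): the state, without advancing time (a new reading comes with each control period).
- manip.camera(name): name is "scene" or "side" or "wrist"; returns a dict with "frame" (384x512x3 uint8, red, green, blue), "fx", "fy", "cx", "cy" (pixels), "world_to_cam" (4x4, takes a point from world to camera coordinates); the wrist camera has in their place "hand_eye" (4x4, takes a point from camera to tool coordinates, whose origin is the TCP and whose axes are the tool frame's). Camera axes: x right, y down, z forward; pixel columns grow to the right and rows downward; lengths in m; the calibration is good to about 2 mm. A picture is of the moment at which its call begins: read the wrist's pose just before it. There is no depth.
- manip.hand_in(): hands the job in, once; it reports no verdict.
The state is a dict: "clock": time; "qpos": joint angles; "joint_velocities": joint speeds; "joint_efforts": joint torques, N m; "ee_pos": TCP position; "ee_rot": TCP orientation; "contact_force": force on the tool from outside, world axes, zero at the start; "ft_torque": the same for the moment, N m; "gripper_width": opening from 0.0 (shut) to 1.0 (fully open).
Only numpy, scipy, OpenCV 4.12 (cv2) and the standard library are available. Lean on these libraries where they do the work, as an engineer would, in place of code of your own. Each camera call takes 0.05 s, during which the arm holds its last target.

## Task

The filter reader's carriage is locked out by its cam plate. With the fingertips, gripping nothing, push the cam's upright pin round until the dip in the cam's rim faces the carriage's nose, then push the carriage forward by its upright plate until it is fully home, with the filter cassette still lying in its seat. Leave everything else on the bench where it is and take the hand clear.

Things in the scene. Friction and masses are not known exactly. Their poses are not given: they have to be found in the camera images.
- reader: Filter reader fixed on the bench: black plate 222 x 150 x 12 mm. Origin on the bench; x forward, the way the carriage is pushed, away from the robot within 20 degrees; z up; plate from x = -105 to 117 mm. Rails at y = +-34 mm, tops at 22 mm. The cam axis is at x = 60, y = 0. Two grey sensor posts 22 mm square, 34 mm high, at x = -13, y = +-56 mm. The carriage runs along y = 0.
- carriage (a joint): How far the carriage is pushed forward, m: 0 at the start, 0.034 fully home (hard stop; cassette between the sensor posts). Friction about 2 N, no spring, stays where left. After 10 mm its nose meets the cam's rim unless the dip faces it; in the dip the nose centres the cam by itself if it is within 0.2 rad.
- push_plate (a point): Middle of the rear face, the one to push on (towards the robot), of the carriage's upright aluminium plate, 50 mm above the bench. Plate 70 mm wide (reader y), 10 mm thick (forward of this point), top 66 mm above the bench. Free space behind it, above the 12 mm base plate, then bare bench. Axes as the reader's; moves with the carriage.
- seat (a point): Centre of the floor of the cassette's seat on the carriage, 22 mm above the bench, 36 mm in front of the push plate's rear face. Rim 40 x 40 mm inside, 7 mm high. The carriage ends in a steel nose 14 mm wide, top 26 mm above the bench, round tip 55 mm in front of this point. Axes as the reader's.
- cam (a joint): Cam angle about its vertical axis, rad, anticlockwise from above positive. 0: pin points back at the carriage, which is blocked; +3.14 or -3.14 alike: pin points straight forward and the dip faces the carriage's nose, the low point. Starts within -1.5 to 1.5, turns either way to stops at +-3.3. Friction 0.1 N m (2 N at the pin), no spring, stays where left.
- cam_axis (a point): On the cam's axis at the top of the cam plate, 28 mm above the bench (fixed to the reader). The cam is a light metal disc of 84 mm diameter and 14 mm thick with one dip in its rim, 33 mm wide at the mouth and 25 mm deep; a boss on the axis rises to 37 mm.
- cam_dip (a point): In the cam's dip, 30 mm from the axis, opposite the pin, at the height of the plate's top.
- cam_pin (a point): Middle of the upright dark steel pin that turns the cam: 12 mm diameter, 55 mm from the cam's axis, this point 56 mm above the bench; the pin rises from a radial arm (14 mm wide, top 34 mm above the bench) to 78 mm. Nothing fixed near the pin's circle is higher than 37 mm.
- cassette: Round white filter cassette, 37 mm diameter, 14 mm high plus a 10 mm wide stub to 20 mm, lying loose in the carriage's seat. Origin at the centre of its underside.
- spare_cassette: A like cassette on the bench to the left of the reader. Leave alone.
- filter_jar: Small jar, 48 mm diameter, 55 mm high, on the bench to the right of the reader. Leave alone.
- sound_meter: Black handheld sound meter, 175 x 58 x 27 mm, lying on the bench left of the reader. Origin under its body. Leave alone.
- calibrator: Grey cylinder, 44 mm diameter, 78 mm high with its steel neck, standing right of the reader. Leave alone.
- screwdriver: Screwdriver lying on the bench at the left, nearer the robot than the reader. Leave alone.
- dropper_bottle: Small amber bottle, 36 mm diameter, 75 mm high, standing at the right. Leave alone.
Not all that is in view belongs to the job. Leave any yellow look-alike of the cassette alone.

How it is judged:
By the outcome, as a careful person would: the job done as asked, in the order asked, and still so for the second after the job is handed in, with the robot touching nothing.
It also fails if it takes over 54 s, if anything falls off the work surface, if the arm or the gripper's body presses on something with over 40 N, if the wrist force passes 120 N, or if a joint passes its speed limit or range.

## Working session

There is one attempt and no reset: what is moved stays moved. The work goes in short steps, Python scripts to look and compute and a tool call to move; the robot and the scene stay as the last step left them, time stands still between calls to the robot, and variables do not carry over. Pictures are saved under pics/ and viewed, and the job is handed in when it is done.

Besides the shell and the picture viewer there is one more tool, called after "Emit:" as name(argument=value, ...), one argument or row to a line, values as JSON. jog_arm: Moves the arm, as the interface text tells. Its arguments: {"type":"object","properties":{"dp":{"type":"array","items":{"type":"array","items":{"type":"number"}}},"turn":{"type":"array","items":{"type":"number"}},"grip":{"type":"number"},"grip_force":{"type":"number"}},"required":["dp","turn"]}

```bash
mkdir -p pics; ls; python3 - <<'E'
from workcell import manip
import cv2
s=manip.read_state(); print({k:s[k] for k in ('clock','ee_pos','ee_rot','contact_force','gripper_width')})
for n in ('scene','side','wrist'):
    c=manip.camera(n); cv2.imwrite(f'pics/{n}0.png',cv2.resize(c['frame'][:,:,::-1],(800,600),interpolation=cv2.INTER_CUBIC))
    print(n,c['fx'],c['fy'],c['cx'],c['cy'],(c.get('world_to_cam') if n!='wrist' else c['hand_eye']))
E
```

```text
pics
{'clock': 0.0, 'ee_pos': array([6.24605919e-01, 2.37302398e-05, 2.21768944e-01]), 'ee_rot': array([[-1.43427273e-03,  9.99998970e-01,  5.19708048e-05],
       [-4.78317408e-05,  5.19022543e-05, -9.99999998e-01],
       [-9.99998970e-01, -1.43427522e-03,  4.77572495e-05]]), 'contact_force': array([0.68782446, 0.18011724, 0.34145873]), 'gripper_width': 0.9989045822587624}
scene 436.1036276513116 436.1036276513116 248.31599039659392 185.50065599273094 [[ 0.04333106  0.999057    0.00274481 -0.05435274]
 [ 0.84582441 -0.03522263 -0.53229731 -0.39188421]
 [-0.53169868  0.02538663 -0.84655303  1.62154691]
 [ 0.          0.          0.          1.        ]]
side 352.11227152679163 352.11227152679163 252.78782760250166 185.18862390443567 [[ 0.99687009 -0.07672758 -0.01905016 -0.53510699]
 [-0.06450374 -0.65007128 -0.7571305   0.07796951]
 [ 0.04570883  0.75598956 -0.65298583  0.81722255]
 [ 0.          0.          0.          1.        ]]
wrist 276.4159884990183 276.4159884990183 256.8381744847136 189.67913266120664 [[ 1.19313349e-03 -2.60933782e-01  9.65355964e-01 -1.62887517e-01]
 [ 9.99998693e-01 -7.41773611e-04 -1.43645016e-03  6.26613930e-04]
 [ 1.09089395e-03  9.65356417e-01  2.60932556e-01 -7.16667175e-02]
 [ 0.00000000e+00  0.00000000e+00  0.00000000e+00  1.00000000e+00]]
```

View pics/scene0.png

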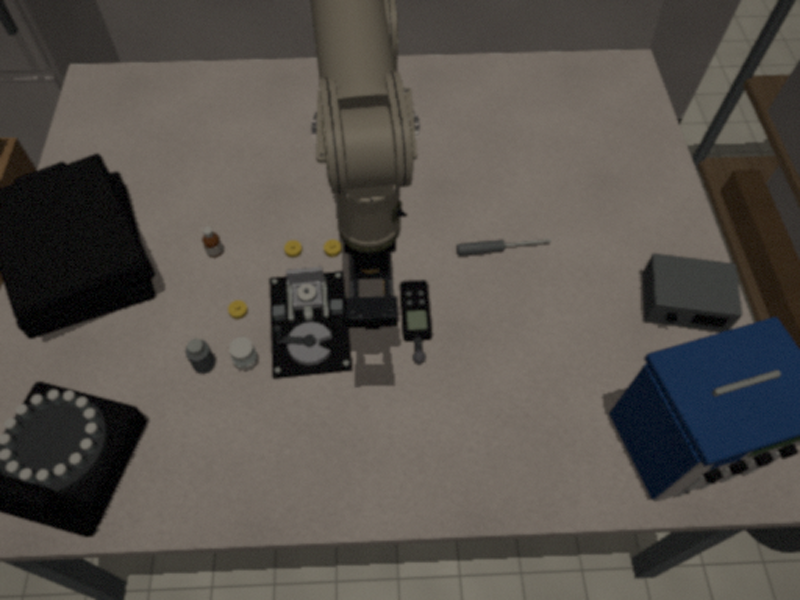

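View pics/side0.png

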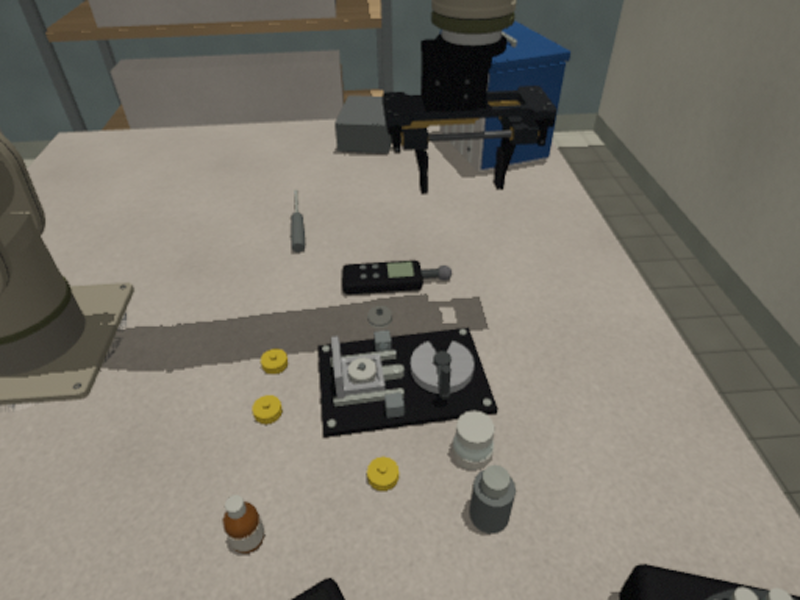

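View pics/wrist0.png

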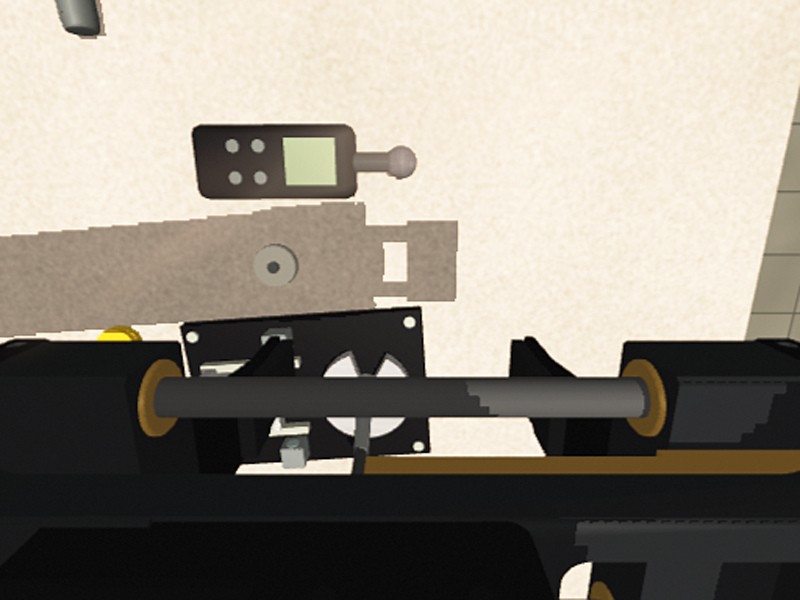

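```bash
python3 - <<'E'
from workcell import manip
import cv2
c=manip.camera('side')['frame'][:,:,::-1]; cv2.imwrite('pics/side1.png',cv2.resize(c[200:290,195:325],None,fx=6,fy=6,interpolation=cv2.INTER_CUBIC))
c=manip.camera('scene')['frame'][:,:,::-1]; cv2.imwrite('pics/scene1.png',cv2.resize(c[165:245,165:235],None,fx=7,fy=7,interpolation=cv2.INTER_CUBIC))
E
```

```text
(no output)
```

View pics/side1.png

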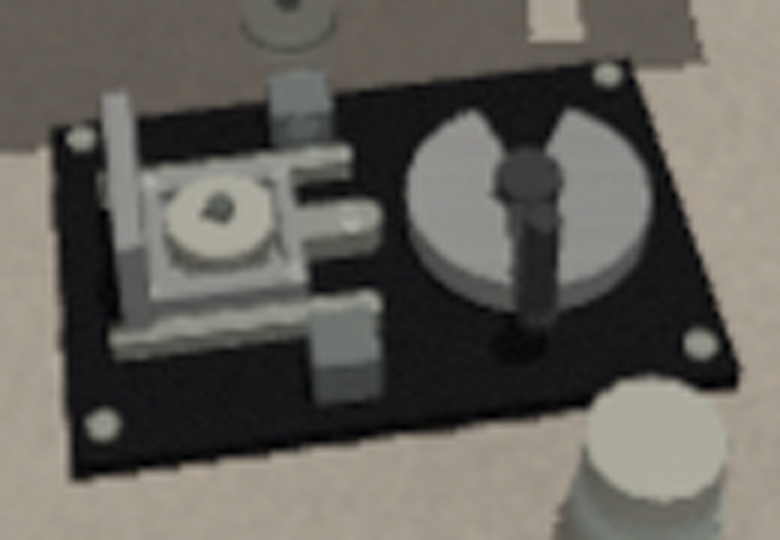

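View pics/scene1.png

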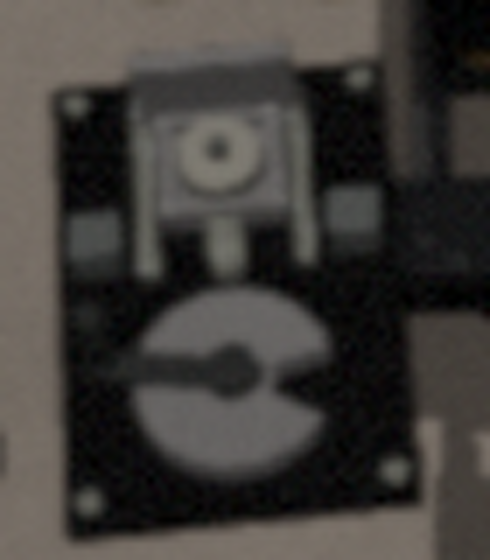

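```bash
cat > h.py <<'E'
import numpy as np
from workcell import manip
from scipy.optimize import least_squares
CAM={}
def cam(n):
    if n not in CAM: CAM[n]=manip.camera(n)
    return CAM[n]
def proj(n,P):
    c=cam(n);T=c['world_to_cam'];q=np.atleast_2d(P)@T[:3,:3].T+T[:3,3]
    return np.c_[c['fx']*q[:,0]/q[:,2]+c['cx'],c['fy']*q[:,1]/q[:,2]+c['cy']]
def R2W(p,P):
    P=np.atleast_2d(P);x,y,a=p;c,s=np.cos(a),np.sin(a)
    return np.c_[x+c*P[:,0]-s*P[:,1],y+s*P[:,0]+c*P[:,1],P[:,2]]
E
cat > fit.py <<'E'
from h import *
C=np.array([[-.105,.075,.012],[-.105,-.075,.012],[.117,.075,.012],[.117,-.075,.012]])
side=(np.array([[55,128],[73,469],[628,62],[738,374]])+.5)/6-.5+[195,200]
sc=(np.array([[378,64],[55,93],[420,497],[68,530]])+.5)/7-.5+[165,165]
f=lambda p:np.r_[(proj('side',R2W(p,C))-side).ravel(),(proj('scene',R2W(p,C))-sc).ravel()]
r=least_squares(f,[.6,-.15,0.]);p=r.x;print(p,r.fun.round(1))
pin=(np.array([[528,172]])+.5)/6-.5+[195,200]
def pp(a,z): return R2W(p,[[.06-.055*np.cos(a),-.055*np.sin(a),z]])
g=least_squares(lambda a:(proj('side',pp(a[0],.078))-pin).ravel(),[1.5]);print('cam angle',g.x,g.fun)
a=g.x[0]
for z in (.034,.078): print(z,(proj('side',pp(a,z))-[195,200]+.5)*6,(proj('scene',pp(a,z))-[165,165]+.5)*7)
print('axis crop',(proj('side',R2W(p,[[.06,0,.037]]))-[195,200]+.5)*6,(proj('scene',R2W(p,[[.06,0,.037]]))-[165,165]+.5)*7)
print('pin',pp(a,.056),'axis',R2W(p,[[.06,0,.028]]),'fwd pin',pp(np.pi,.056))
E
python3 fit.py
```

```text
[ 0.53074643 -0.12480636  0.07173368] [-1.  -0.2 -0.8 -0.6  0.6 -0.9  1.2 -0.1  0.3 -0.9 -0.9 -0.6  0.3  0.2
 -1.1  0.8]
cam angle [1.30237445] [-0.58883822  7.50511652]
0.034 [[520.23406617 306.94468392]] [[101.5910375  353.55479772]]
0.078 [[524.9669707  217.53069911]] [[ 87.34781495 302.21487799]]
axis crop [[529.93209365 175.54459011]] [[229.31704721 368.08578216]]
pin [[ 0.57984389 -0.17444558  0.056     ]] axis [[ 0.59059212 -0.12050603  0.028     ]] fwd pin [[ 0.64545067 -0.11656406  0.056     ]]
```

```bash
sed -i 's/528,172/541,216/' fit.py; python3 fit.py
```

```text
[ 0.53074643 -0.12480636  0.07173368] [-1.  -0.2 -0.8 -0.6  0.6 -0.9  1.2 -0.1  0.3 -0.9 -0.9 -0.6  0.3  0.2
 -1.1  0.8]
cam angle [1.39606574] [-0.00211588  0.2897968 ]
0.034 [[536.06340466 307.66846074]] [[ 99.24644236 364.35694511]]
0.078 [[541.48730473 218.2387808 ]] [[ 84.9014638  313.22856633]]
axis crop [[529.93209365 175.54459011]] [[229.31704721 368.08578216]]
pin [[ 0.5849373  -0.17521456  0.056     ]] axis [[ 0.59059212 -0.12050603  0.028     ]] fwd pin [[ 0.64545067 -0.11656406  0.056     ]]
```

```bash
python3 - <<'E'
from h import *
p=[ 0.53075,-0.12481,0.07173]
def at(n,uv,z): return least_squares(lambda q:(proj(n,[[q[0],q[1],z]])-uv).ravel(),[.6,-.2]).x
jar=at('side',(np.array([655,440])+.5)/6-.5+[195,200],.055)
cal=at('side',np.array([495,478])*.64-.2,.078)
print('jar',jar,'cal',cal)
for a in np.linspace(1.4,3.14,6):
    u=np.array([-np.cos(a),-np.sin(a)]);t=np.array([np.sin(a),-np.cos(a)])
    q=np.array([.06,0])+.055*u-.021*t; pad=R2W(p,[[q[0],q[1],0]])[0]
    th=np.arctan2(t[1],t[0])+p[2]
    print(round(a,2),'tcp',pad[:2].round(4),'yaw of tool y',th.round(3),'jar dist',np.linalg.norm(pad[:2]-jar).round(3),'cal',np.linalg.norm(pad[:2]-cal).round(3))
E
```

```text
jar [ 0.60975134 -0.24404019] cal [ 0.61366376 -0.32192227]
1.4 tcp [ 0.5643 -0.1732] yaw of tool y -0.099 jar dist 0.084 cal 0.157
1.75 tcp [ 0.5838 -0.179 ] yaw of tool y 0.249 jar dist 0.07 cal 0.146
2.1 tcp [ 0.6041 -0.1778] yaw of tool y 0.597 jar dist 0.066 cal 0.144
2.44 tcp [ 0.6229 -0.1697] yaw of tool y 0.945 jar dist 0.075 cal 0.152
2.79 tcp [ 0.6377 -0.1558] yaw of tool y 1.293 jar dist 0.093 cal 0.168
3.14 tcp [ 0.6469 -0.1376] yaw of tool y 1.641 jar dist 0.113 cal 0.187
```

Emit:
jog_arm(
  dp=[
    [0,-0.3,0.4],
    [0,-0.6,0.8],
    [0,-0.75,1.0],
    [0,-0.75,1.0],
    [0,-0.75,1.0],
  ],
  turn=[0.01,0.02,0.03,0.03,0.03],
  grip=-1,
  grip_force=30,
)

```text
clock: 1.0
ee_pos: [0.5501, -0.0999, 0.2229]
ee_rot: [[0.001, 0.996, -0.094], [0.0, -0.094, -0.996], [-1.0, 0.001, -0.0]]
contact_force: [1.1, 0.9, -0.5]
gripper_width: 0.632
```

Emit:
jog_arm(
  dp=[
    [0,0.0,0.4],
    [0.3,0.0,0.74],
    [0.7,0.0,0.74],
    [1.0,0.0,0.74],
    [1.0,0.0,0.74],
  ],
  turn=[0,0,0,0,0],
)

```text
clock: 1.5
ee_pos: [0.5414, -0.1714, 0.1186]
ee_rot: [[-0.006, 0.996, -0.092], [0.003, -0.092, -0.996], [-1.0, -0.007, -0.002]]
contact_force: [-0.8, -0.3, 0.3]
gripper_width: 0.17
```

```bash
python3 - <<'E'
from workcell import manip
import cv2
s=manip.read_state(); print(s['ee_pos'],s['contact_force'],s['gripper_width'])
c=manip.camera('side')['frame'][:,:,::-1]; cv2.imwrite('pics/side2.png',cv2.resize(c[140:290,170:350],None,fx=4,fy=4,interpolation=cv2.INTER_CUBIC))
c=manip.camera('wrist')['frame'][:,:,::-1]; cv2.imwrite('pics/wrist2.png',c)
E
```

```text
[ 0.54141485 -0.17141864  0.11855924] [-0.82853068 -0.32201226  0.31566031] 0.16962469977530262
```

View pics/side2.png

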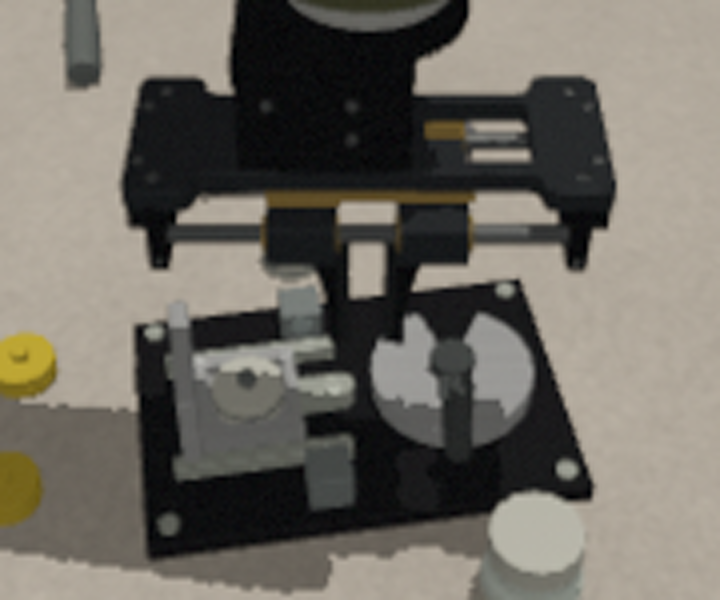

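View pics/wrist2.png

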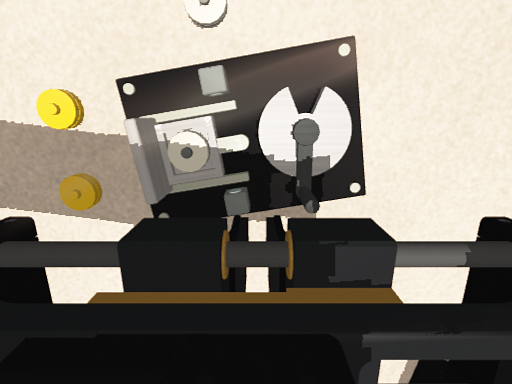

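Emit:
jog_arm(
  dp=[
    [0.2,0.03,0.0],
    [0.5,0.03,0.03],
    [0.73,0.03,0.03],
    [0.73,0.03,0.03],
    [0.73,0.03,0.03],
  ],
  turn=[0,0,0,0,0],
)

```text
clock: 2.1
ee_pos: [0.5483, -0.1753, 0.0525]
ee_rot: [[0.003, 0.996, -0.091], [0.0, -0.091, -0.996], [-1.0, 0.003, -0.001]]
contact_force: [0.4, 0.3, 0.1]
gripper_width: 0.004
```

```bash
python3 - <<'E'
from workcell import manip
import cv2
s=manip.read_state(); print(s['ee_pos'],s['contact_force'],s['gripper_width'])
c=manip.camera('side')['frame'][:,:,::-1]; cv2.imwrite('pics/side3.png',cv2.resize(c[140:290,170:350],None,fx=4,fy=4,interpolation=cv2.INTER_CUBIC))
E
```

```text
[ 0.54827426 -0.17530933  0.05245525] [0.42487136 0.27295263 0.08126719] 0.003868473241154958
```

View pics/side3.png

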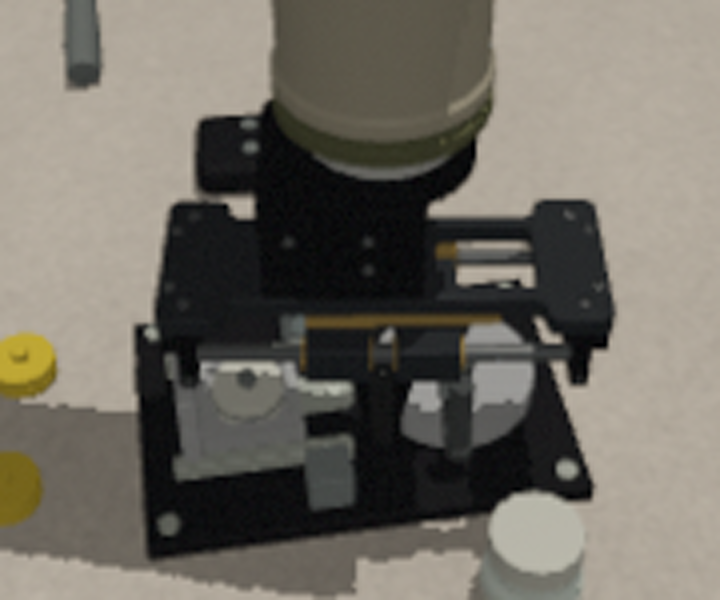

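```bash
cat > plan.py <<'E'
from h import *
import sys
p=[ 0.53075,-0.12481,0.07173]
def plan(A,d,z=.048):
    s=manip.read_state();R=np.array(s['ee_rot']);e=np.array(s['ee_pos'])
    cur=np.arctan2(R[1,1],R[0,1]);print('pos',e.round(4),'yaw',cur.round(3),'F',np.round(s['contact_force'],1))
    for a in A:
        u=np.array([-np.cos(a),-np.sin(a)]);t=np.array([np.sin(a),-np.cos(a)])
        q=np.array([.06,0])+.055*u-d*t;w=R2W(p,[[q[0],q[1],z]])[0]
        th=np.arctan2(t[1],t[0])+p[2]
        print(round(a,2),w.round(4),'dp',(R.T@(w-e)/.1).round(3),'turn',(-(th-cur)/np.pi).round(3))
plan(eval(sys.argv[1]),float(sys.argv[2]),*map(float,sys.argv[3:]))
E
python3 plan.py '[1.4,1.5,1.6,1.7,1.8]' .016
```

```text
pos [ 0.5486 -0.1755  0.0529] yaw -0.092 F [ 0.1 -0.8  0.3]
1.4 [ 0.5692 -0.1737  0.048 ] dp [ 0.049  0.204 -0.037] turn 0.002
1.5 [ 0.5746 -0.1755  0.048 ] dp [ 0.05   0.26  -0.024] turn -0.03
1.6 [ 0.5802 -0.1768  0.048 ] dp [ 0.05   0.316 -0.016] turn -0.061
1.7 [ 0.5859 -0.1776  0.048 ] dp [ 0.05   0.373 -0.014] turn -0.093
1.8 [ 0.5916 -0.1778  0.048 ] dp [ 0.05   0.431 -0.017] turn -0.125
```

Emit:
jog_arm(
  dp=[
    [0.05,0.2,-0.03],
    [0.05,0.26,-0.025],
    [0.05,0.32,-0.015],
    [0.05,0.37,-0.015],
    [0.05,0.37,-0.015],
  ],
  turn=[0,-0.03,-0.06,-0.09,-0.09],
)

```text
clock: 2.65
ee_pos: [0.5871, -0.1775, 0.0501]
ee_rot: [[0.007, 0.981, 0.192], [-0.0, 0.192, -0.981], [-1.0, 0.007, 0.002]]
contact_force: [-0.2, 0.0, -0.3]
gripper_width: 0.002
```

```bash
python3 plan.py '[1.8,1.95,2.1,2.25,2.25]' .016; python3 - <<'E'
from workcell import manip
import cv2
c=manip.camera('side')['frame'][:,:,::-1]; cv2.imwrite('pics/side4.png',cv2.resize(c[200:290,195:325],None,fx=6,fy=6,interpolation=cv2.INTER_CUBIC))
E
```

```text
pos [ 0.5871 -0.1775  0.0501] yaw 0.193 F [-0.2  0.  -0.3]
1.8 [ 0.5916 -0.1778  0.048 ] dp [0.022 0.044 0.011] turn -0.034
1.95 [ 0.6002 -0.177   0.048 ] dp [0.022 0.129 0.02 ] turn -0.082
2.1 [ 0.6085 -0.1749  0.048 ] dp [0.023 0.215 0.015] turn -0.13
2.25 [ 0.6164 -0.1716  0.048 ] dp [ 0.023  0.299 -0.002] turn -0.178
2.25 [ 0.6164 -0.1716  0.048 ] dp [ 0.023  0.299 -0.002] turn -0.178
```

View pics/side4.png

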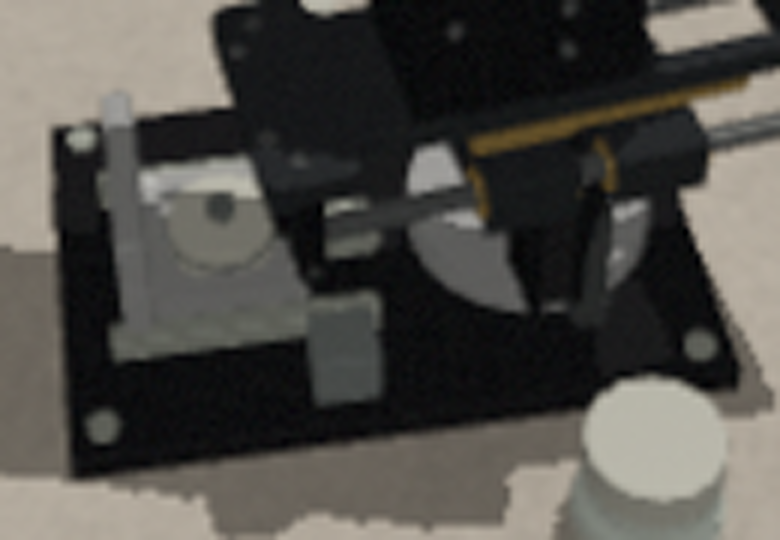

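Pin has moved (base now near (590,320)), with the finger in contact behind it. Continue.

Emit:
jog_arm(
  dp=[
    [0.02,0.06,0.01],
    [0.02,0.13,0.02],
    [0.02,0.21,0.015],
    [0.02,0.29,0.0],
    [0.02,0.3,0.0],
  ],
  turn=[-0.035,-0.08,-0.13,-0.175,-0.18],
)

```text
clock: 3.2
ee_pos: [0.6172, -0.1721, 0.0493]
ee_rot: [[0.008, 0.728, 0.685], [-0.001, 0.685, -0.728], [-1.0, 0.005, 0.006]]
contact_force: [-1.1, -0.9, 2.8]
gripper_width: 0.007
```

```bash
python3 plan.py '[2.35,2.5,2.65,2.8,2.8]' .016; python3 - <<'E'
from workcell import manip
import cv2
c=manip.camera('side')['frame'][:,:,::-1]; cv2.imwrite('pics/side5.png',cv2.resize(c[200:290,195:325],None,fx=6,fy=6,interpolation=cv2.INTER_CUBIC))
c=manip.camera('scene')['frame'][:,:,::-1]; cv2.imwrite('pics/scene5.png',cv2.resize(c[165:245,165:235],None,fx=7,fy=7,interpolation=cv2.INTER_CUBIC))
E
```

```text
pos [ 0.6172 -0.1721  0.0493] yaw 0.755 F [-1.1 -0.9  2.8]
2.35 [ 0.6214 -0.1688  0.048 ] dp [0.013 0.053 0.005] turn -0.03
2.5 [ 0.6283 -0.1637  0.048 ] dp [0.013 0.139 0.014] turn -0.078
2.65 [ 0.6343 -0.1575  0.048 ] dp [0.014 0.224 0.011] turn -0.126
2.8 [ 0.6393 -0.1506  0.048 ] dp [ 0.014  0.309 -0.005] turn -0.174
2.8 [ 0.6393 -0.1506  0.048 ] dp [ 0.014  0.309 -0.005] turn -0.174
```

View pics/side5.png

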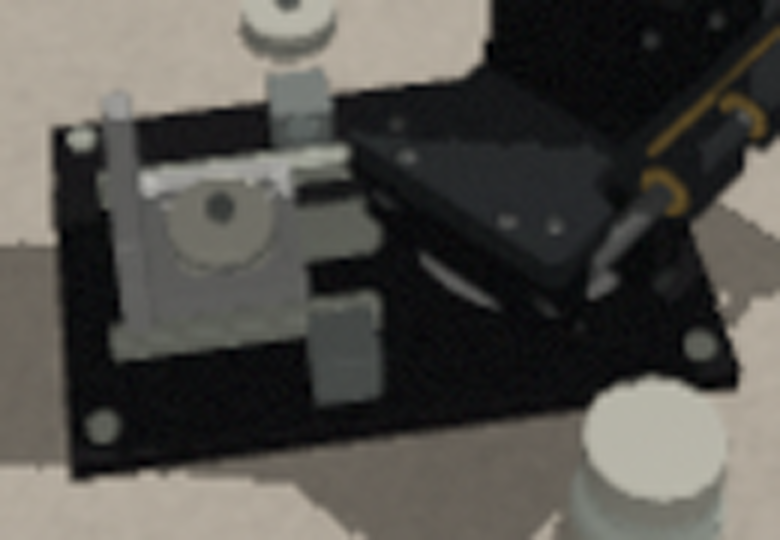

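View pics/scene5.png

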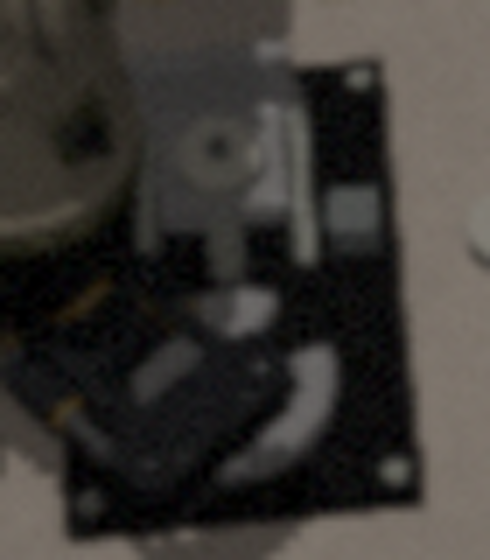

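Emit:
jog_arm(
  dp=[
    [0.01,0.06,0.005],
    [0.01,0.14,0.015],
    [0.01,0.22,0.01],
    [0.01,0.3,-0.005],
    [0.01,0.31,-0.005],
  ],
  turn=[-0.03,-0.08,-0.125,-0.17,-0.175],
)

```text
clock: 3.8
ee_pos: [0.6395, -0.1505, 0.0485]
ee_rot: [[0.009, 0.269, 0.963], [-0.001, 0.963, -0.269], [-1.0, 0.002, 0.009]]
contact_force: [-0.3, -2.3, 1.0]
gripper_width: 0.005
```

```bash
python3 plan.py '[2.9,3.0,3.05,3.1,3.14]' .016; python3 - <<'E'
from workcell import manip
import cv2
c=manip.camera('side')['frame'][:,:,::-1]; cv2.imwrite('pics/side6.png',cv2.resize(c[200:290,195:325],None,fx=6,fy=6,interpolation=cv2.INTER_CUBIC))
c=manip.camera('scene')['frame'][:,:,::-1]; cv2.imwrite('pics/scene6.png',cv2.resize(c[165:245,165:235],None,fx=7,fy=7,interpolation=cv2.INTER_CUBIC))
E
```

```text
pos [ 0.6395 -0.1505  0.0485] yaw 1.298 F [-0.3 -2.3  1. ]
2.9 [ 0.6421 -0.1456  0.048 ] dp [0.005 0.055 0.012] turn -0.033
3.0 [ 0.6443 -0.1403  0.048 ] dp [0.005 0.112 0.02 ] turn -0.065
3.05 [ 0.6453 -0.1376  0.048 ] dp [0.005 0.14  0.021] turn -0.08
3.1 [ 0.6461 -0.1348  0.048 ] dp [0.006 0.169 0.021] turn -0.096
3.14 [ 0.6466 -0.1326  0.048 ] dp [0.006 0.192 0.02 ] turn -0.109
```

View pics/scene6.png

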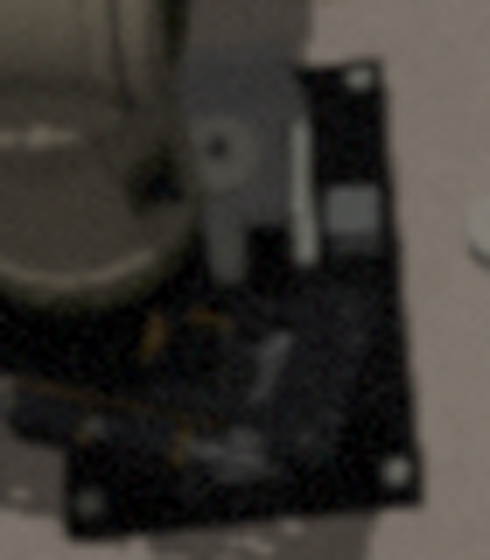

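View pics/side6.png

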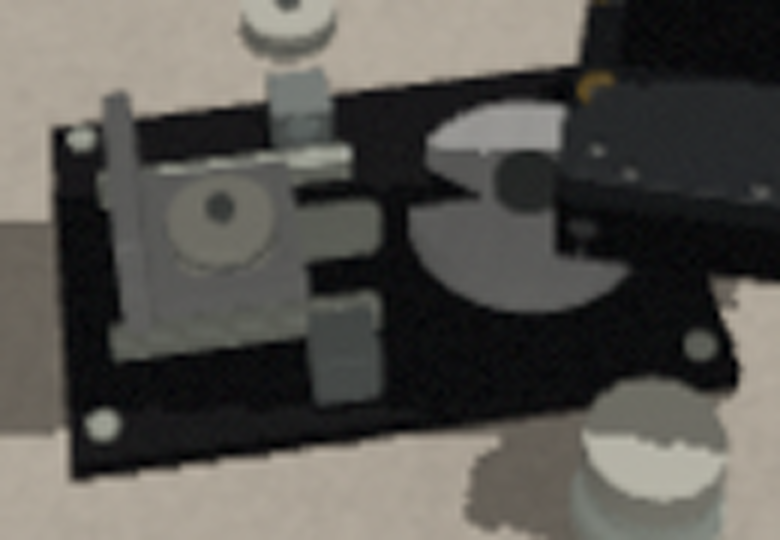

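Emit:
jog_arm(
  dp=[
    [0.005,0.055,0.01],
    [0.005,0.11,0.02],
    [0.005,0.15,0.02],
    [0.005,0.17,0.02],
    [0.005,0.17,0.02],
  ],
  turn=[-0.03,-0.06,-0.08,-0.095,-0.095],
)

```text
clock: 4.4
ee_pos: [0.6454, -0.1351, 0.048]
ee_rot: [[0.009, -0.017, 1.0], [-0.001, 1.0, 0.017], [-1.0, -0.001, 0.009]]
contact_force: [0.8, -1.1, 0.4]
gripper_width: 0.009
```

```bash
python3 plan.py '[3.1,3.14,3.18,3.2]' .016; python3 - <<'E'
from h import *
import cv2
c=manip.camera('side')['frame'][:,:,::-1]; cv2.imwrite('pics/side7.png',cv2.resize(c[200:290,195:325],None,fx=6,fy=6,interpolation=cv2.INTER_CUBIC))
p=[ 0.53075,-0.12481,0.07173]
for off in (-.1,0,.1,.2):  # dip dir angle err
  a=np.pi+off; 
  P=[[.06+.042*np.cos(a+s),.042*np.sin(a+s),.028] for s in (-.404,0,.404)]
  print(off,((proj('side',R2W(p,P))-[195,200]+.5)*6).round(0).tolist())
E
```

```text
pos [ 0.6454 -0.1351  0.048 ] yaw 1.588 F [ 0.8 -1.1  0.4]
3.1 [ 0.6461 -0.1348  0.048 ] dp [0.    0.003 0.006] turn -0.004
3.14 [ 0.6466 -0.1326  0.048 ] dp [0.    0.025 0.012] turn -0.017
3.18 [ 0.647  -0.1304  0.048 ] dp [0.    0.048 0.017] turn -0.03
3.2 [ 0.6472 -0.1292  0.048 ] dp [0.    0.059 0.019] turn -0.036
-0.1 [[415.0, 163.0], [408.0, 199.0], [422.0, 235.0]]
0 [[411.0, 172.0], [410.0, 208.0], [428.0, 243.0]]
0.1 [[409.0, 181.0], [413.0, 217.0], [435.0, 251.0]]
0.2 [[408.0, 190.0], [416.0, 226.0], [444.0, 258.0]]
```

View pics/side7.png

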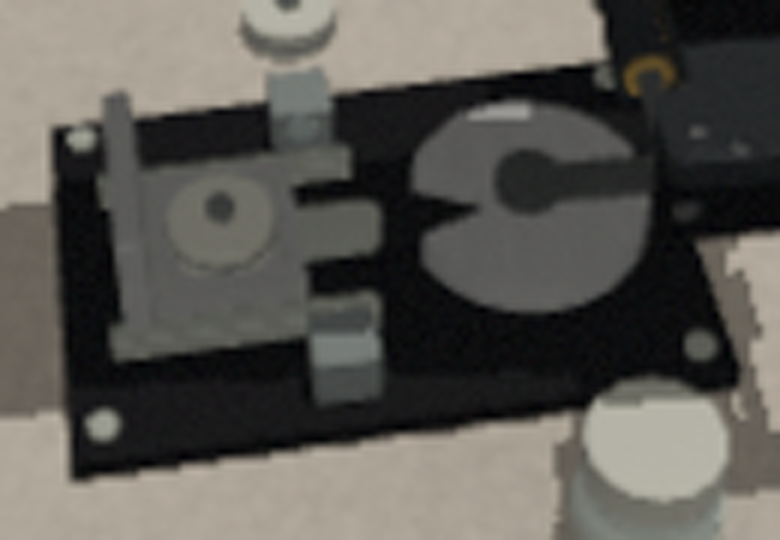

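```bash
python3 - <<'E'
from h import *
p=[ 0.53075,-0.12481,0.07173]
for off in (-.1,0,.1,.2):
  a=np.pi+off
  P=[[.06+.017*np.cos(a),.017*np.sin(a),.028]]+[[.06-.04*np.cos(a)-s*.007*np.sin(a),-.04*np.sin(a)+s*.007*np.cos(a),.034] for s in (-1,1)]
  print(off,((proj('side',R2W(p,P))-[195,200]+.5)*6).round(0).tolist())
print(((proj('side',R2W(p,[[.06,0,.037],[.018,0,.028],[.102,0,.028],[.06,.042,.028],[.06,-.042,.028],[.008,0,.026]]))-[195,200]+.5)*6).round(0).tolist())
E
```

```text
-0.1 [[480.0, 195.0], [642.0, 161.0], [648.0, 191.0]]
0 [[481.0, 199.0], [637.0, 153.0], [647.0, 182.0]]
0.1 [[482.0, 203.0], [632.0, 145.0], [646.0, 173.0]]
0.2 [[484.0, 206.0], [626.0, 137.0], [643.0, 165.0]]
[[530.0, 176.0], [410.0, 208.0], [647.0, 178.0], [504.0, 107.0], [556.0, 287.0], [381.0, 216.0]]
```

Emit:
jog_arm(
  dp=[
    [0,-0.2,0],
    [-0.3,-0.25,0],
    [-0.7,-0.25,0],
    [-0.9,-0.25,0],
    [-0.9,-0.25,0],
  ],
  turn=[0,0,0,-0.017,-0.017],
)

```text
clock: 5.05
ee_pos: [0.6462, -0.1623, 0.1414]
ee_rot: [[0.013, -0.069, 0.998], [-0.002, 0.998, 0.069], [-1.0, -0.003, 0.012]]
contact_force: [0.4, 0.4, -0.2]
gripper_width: 0.005
```

```bash
cat > plan2.py <<'E'
from h import *
import sys
p=[ 0.53075,-0.12481,0.07173]
s=manip.read_state();R=np.array(s['ee_rot']);e=np.array(s['ee_pos'])
cur=np.arctan2(R[1,1],R[0,1]);print('pos',e.round(4),'yaw',cur.round(3),'F',np.round(s['contact_force'],1),'turn',-(np.pi/2+p[2]-cur)/np.pi)
c,sn=np.cos(p[2]),np.sin(p[2]);print('reader xy',((e[0]-p[0])*c+(e[1]-p[1])*sn).round(4),(-(e[0]-p[0])*sn+(e[1]-p[1])*c).round(4))
for q in eval(sys.argv[1]):
    w=R2W(p,[q])[0]; print(q,w.round(4),'dp',(R.T@(w-e)/.1).round(3))
E
python3 plan2.py '[(-.125,0,.138),(-.125,0,.04)]'
python3 - <<'E'
from h import *
import cv2
for n,b in (('side',(200,290,195,325)),('scene',(165,245,165,235))):
  c=manip.camera(n)['frame'][:,:,::-1]; cv2.imwrite(f'pics/{n}8.png',cv2.resize(c[b[0]:b[1],b[2]:b[3]],None,fx=6,fy=6,interpolation=cv2.INTER_CUBIC))
E
```

```text
pos [ 0.6462 -0.1623  0.1414] yaw 1.64 F [ 0.4  0.4 -0.2] turn -0.0007867262426829905
reader xy 0.1124 -0.0457
(-0.125, 0, 0.138) [ 0.4061 -0.1338  0.138 ] dp [ 0.003  0.451 -2.376]
(-0.125, 0, 0.04) [ 0.4061 -0.1338  0.04  ] dp [ 0.983  0.454 -2.388]
```

View pics/side8.png

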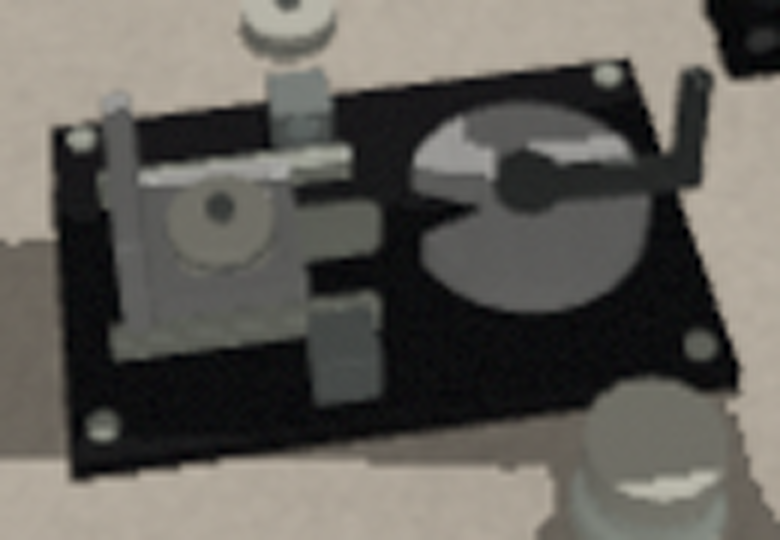

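View pics/scene8.png

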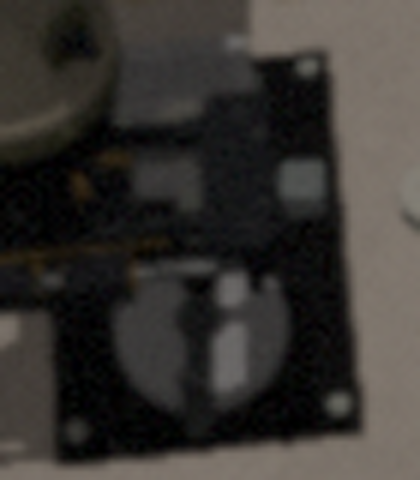

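Emit:
jog_arm(
  dp=[
    [0,0.1,-0.3],
    [0,0.2,-0.6],
    [0,0.3,-0.9],
    [0,0.35,-1.0],
    [0,0.35,-1.0],
  ],
  turn=[0,0,0,0,0],
)

```text
clock: 5.65
ee_pos: [0.5408, -0.1335, 0.1358]
ee_rot: [[0.005, -0.067, 0.998], [-0.001, 0.998, 0.067], [-1.0, -0.001, 0.005]]
contact_force: [0.1, -0.2, -0.2]
gripper_width: 0.006
```

Emit:
jog_arm(
  dp=[
    [0,0.05,-0.3],
    [0,0.1,-0.6],
    [0,0.1,-0.9],
    [0,0.1,-1.0],
    [0,0.1,-1.0],
  ],
  turn=[0,0,0,0,0],
)

```text
clock: 6.15
ee_pos: [0.4403, -0.1309, 0.1353]
ee_rot: [[0.005, -0.065, 0.998], [-0.001, 0.998, 0.065], [-1.0, -0.001, 0.005]]
contact_force: [0.7, 0.2, -0.4]
gripper_width: 0.001
```

```bash
python3 plan2.py '[(-.125,0,.138),(-.125,0,.04)]'
sed -i 's/541,216/695,76/; s/,\[1.5\])/,[3.0])/' fit.py; python3 fit.py | grep cam
python3 - <<'E'
from h import *
import cv2
c=manip.camera('scene')['frame'][:,:,::-1]; cv2.imwrite('pics/scene9.png',cv2.resize(c[140:250,155:255],None,fx=5,fy=5,interpolation=cv2.INTER_CUBIC))
E
```

```text
pos [ 0.4403 -0.1309  0.1353] yaw 1.636 F [ 0.7  0.2 -0.4] turn -0.0020158296286713023
reader xy -0.0907 0.0005
(-0.125, 0, 0.138) [ 0.4061 -0.1338  0.138 ] dp [-0.029 -0.007 -0.343]
(-0.125, 0, 0.04) [ 0.4061 -0.1338  0.04  ] dp [ 0.951 -0.005 -0.348]
cam angle [3.11061283] [ 0.19700522 -0.06738301]
```

View pics/scene9.png

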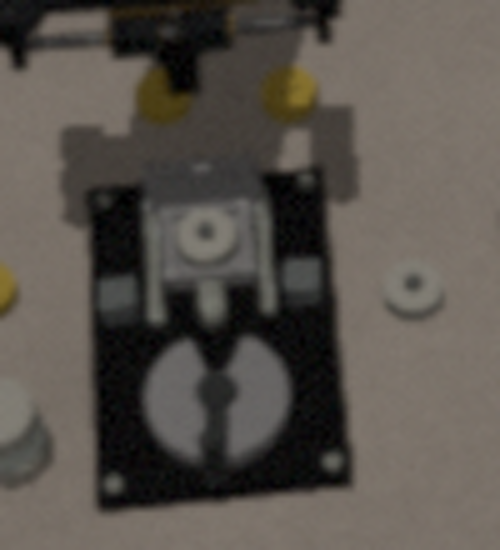

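```bash
python3 - <<'E'
from h import *
p=[ 0.53075,-0.12481,0.07173]
def at(n,uv,z): return least_squares(lambda q:(proj(n,[[q[0],q[1],z]])-uv).ravel(),[.6,-.2]).x
c,s=np.cos(p[2]),np.sin(p[2])
for uv in ((274,359),(267,405)):
  w=at('side',np.array(uv)*.64-.2,.014); d=w-p[:2]; print(w,'reader',d[0]*c+d[1]*s,-d[0]*s+d[1]*c)
for uv in ((290,92),(163,96)):
  w=at('scene',(np.array(uv)+.5)/5-.5+[155,140],.014); d=w-p[:2]; print(w,'reader',d[0]*c+d[1]*s,-d[0]*s+d[1]*c)
E
```

```text
[ 0.36193426 -0.08035471] reader -0.16519558484025781 0.05643974908931186
[ 0.36007656 -0.15917515] reader -0.17269745317072077 -0.022044871249781172
[ 0.36344957 -0.07735076] reader -0.16346888133920093 0.059327368762166544
[ 0.36323815 -0.15952644] reader -0.16956917237015817 -0.022621843460525884
```

Emit:
jog_arm(
  dp=[
    [0,0,-0.2],
    [0.1,0,-0.26],
    [0.4,0,-0.26],
    [0.7,0,-0.26],
    [0.9,0,-0.26],
  ],
  turn=[0,0,0,0,0],
)

```text
clock: 6.9
ee_pos: [0.4155, -0.1313, 0.0428]
ee_rot: [[0.004, -0.068, 0.998], [0.0, 0.998, 0.068], [-1.0, 0.0, 0.004]]
contact_force: [-0.0, -0.9, -0.1]
gripper_width: 0.004
```

```bash
python3 plan2.py '[(-.105,0,.042),(-.065,0,.042),(-.055,0,.042)]'
python3 - <<'E'
from h import *
import cv2
c=manip.camera('side')['frame'][:,:,::-1]; cv2.imwrite('pics/side10.png',cv2.resize(c[190:290,160:290],None,fx=6,fy=6,interpolation=cv2.INTER_CUBIC))
E
```

```text
pos [ 0.4155 -0.1313  0.0428] yaw 1.638 F [-0.  -0.9 -0.1] turn -0.001293894976298812
reader xy -0.1154 0.0018
(-0.105, 0, 0.042) [ 0.426  -0.1323  0.042 ] dp [ 0.008 -0.017  0.104]
(-0.065, 0, 0.042) [ 0.4659 -0.1295  0.042 ] dp [ 0.01  -0.016  0.504]
(-0.055, 0, 0.042) [ 0.4759 -0.1288  0.042 ] dp [ 0.01  -0.015  0.604]
```

View pics/side10.png

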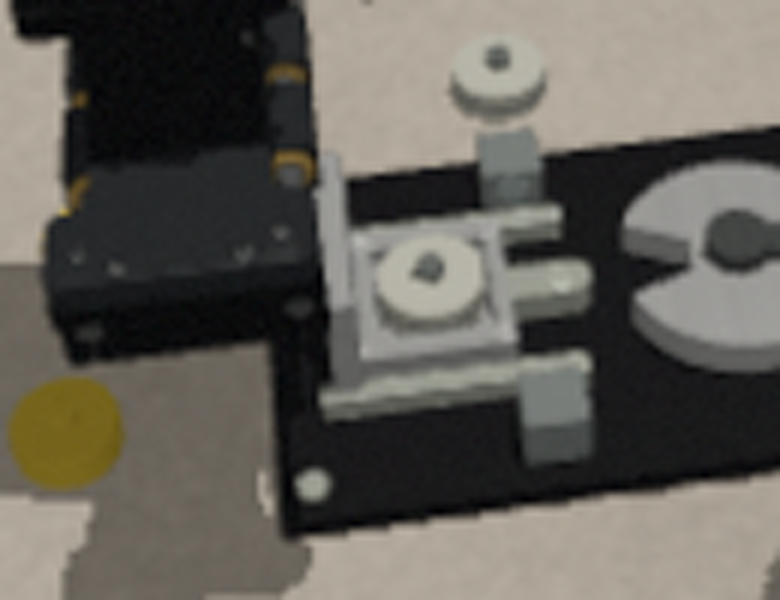

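Emit:
jog_arm(
  dp=[
    [0.01,-0.01,0.1],
    [0.01,-0.015,0.18],
    [0.01,-0.015,0.25],
    [0.01,-0.015,0.32],
    [0.01,-0.015,0.38],
  ],
  turn=[0,0,0,0,0],
)

```text
clock: 7.45
ee_pos: [0.453, -0.1299, 0.04]
ee_rot: [[0.002, -0.068, 0.998], [0.001, 0.998, 0.068], [-1.0, 0.001, 0.002]]
contact_force: [-2.8, 0.3, 1.2]
gripper_width: 0.008
```

```bash
python3 plan2.py '[(-.065,0,.042),(-.058,0,.042)]'
python3 - <<'E'
from h import *
import cv2
c=manip.camera('side')['frame'][:,:,::-1]; cv2.imwrite('pics/side11.png',cv2.resize(c[200:290,195:325],None,fx=6,fy=6,interpolation=cv2.INTER_CUBIC))
E
```

```text
pos [ 0.453  -0.1299  0.04  ] yaw 1.639 F [-2.8  0.3  1.2] turn -0.0012712555806273734
reader xy -0.078 0.0005
(-0.065, 0, 0.042) [ 0.4659 -0.1295  0.042 ] dp [-0.02  -0.005  0.13 ]
(-0.058, 0, 0.042) [ 0.4729 -0.129   0.042 ] dp [-0.02  -0.005  0.2  ]
```

View pics/side11.png

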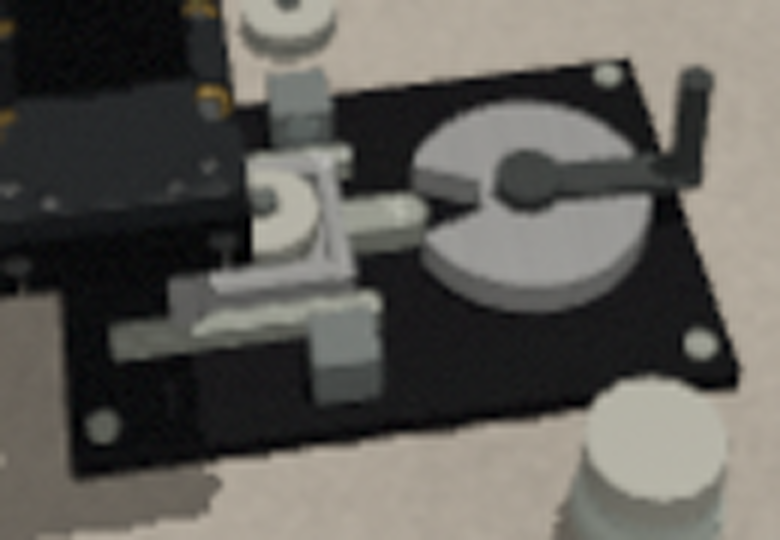

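Emit:
jog_arm(
  dp=[
    [-0.01,0,0.06],
    [-0.01,0,0.1],
    [-0.01,0,0.13],
    [-0.01,0,0.15],
    [-0.01,0,0.15],
  ],
  turn=[0,0,0,0,0],
)

```text
clock: 8.0
ee_pos: [0.4691, -0.1287, 0.0412]
ee_rot: [[0.003, -0.068, 0.998], [0.001, 0.998, 0.068], [-1.0, 0.001, 0.003]]
contact_force: [-0.8, -1.1, -0.0]
gripper_width: 0.007
```

Emit:
jog_arm(
  dp=[
    [0,0,0.015],
    [0,0,0.03],
    [0,0,0.03],
  ],
  turn=[0,0,0],
)

```text
clock: 8.3
ee_pos: [0.4713, -0.1285, 0.0411]
ee_rot: [[0.001, -0.068, 0.998], [0.001, 0.998, 0.068], [-1.0, 0.001, 0.001]]
contact_force: [-5.6, 0.2, 4.5]
gripper_width: 0.004
```

```bash
python3 plan2.py '[(-.058,0,.042)]'
python3 - <<'E'
from h import *
import cv2
c=manip.camera('side')['frame'][:,:,::-1]; cv2.imwrite('pics/side12.png',cv2.resize(c[200:290,195:325],None,fx=6,fy=6,interpolation=cv2.INTER_CUBIC))
E
```

```text
pos [ 0.4713 -0.1285  0.0411] yaw 1.639 F [-5.6  0.2  4.5] turn -0.0012267076946889009
reader xy -0.0596 0.0006
(-0.058, 0, 0.042) [ 0.4729 -0.129   0.042 ] dp [-0.009 -0.006  0.016]
```

View pics/side12.png

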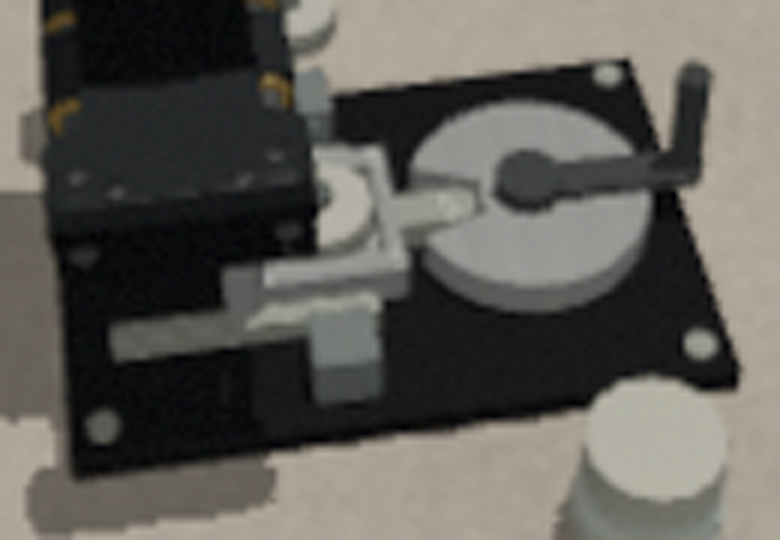

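Emit:
jog_arm(
  dp=[
    [0,0,0.015],
    [0,0,0.025],
    [0,0,0.025],
  ],
  turn=[0,0,0],
)

```text
clock: 8.65
ee_pos: [0.4713, -0.1286, 0.0407]
ee_rot: [[-0.004, -0.067, 0.998], [0.001, 0.998, 0.067], [-1.0, 0.002, -0.004]]
contact_force: [-12.7, 0.4, 9.7]
gripper_width: 0.004
```

Emit:
jog_arm(
  dp=[
    [0,0,-0.1],
    [0,0,-0.3],
    [-0.1,0,-0.4],
    [-0.5,0,-0.4],
    [-0.9,0,-0.4],
  ],
  turn=[0,0,0,0,0],
)

```text
clock: 9.15
ee_pos: [0.4307, -0.1313, 0.1316]
ee_rot: [[-0.005, -0.067, 0.998], [0.002, 0.998, 0.067], [-1.0, 0.002, -0.004]]
contact_force: [1.1, -0.7, 0.5]
gripper_width: 0.005
```

Emit:
jog_arm(
  dp=[
    [-0.4,0,0],
    [-0.7,0,0],
    [-0.7,0,0],
    [-0.7,0,0],
  ],
  turn=[0,0,0,0],
)

```text
clock: 9.55
ee_pos: [0.4312, -0.1315, 0.2019]
ee_rot: [[-0.003, -0.067, 0.998], [0.001, 0.998, 0.067], [-1.0, 0.001, -0.003]]
contact_force: [-0.7, 0.3, -1.4]
gripper_width: 0.003
```

```bash
python3 plan2.py '[]'
python3 - <<'E'
from h import *
import cv2
c=manip.camera('side')['frame'][:,:,::-1]; cv2.imwrite('pics/side13.png',cv2.resize(c[200:290,195:325],None,fx=6,fy=6,interpolation=cv2.INTER_CUBIC));cv2.imwrite('pics/side13f.png',c)
c=manip.camera('scene')['frame'][:,:,::-1]; cv2.imwrite('pics/scene13.png',cv2.resize(c[140:250,125:285],None,fx=5,fy=5,interpolation=cv2.INTER_CUBIC))
p=[ 0.53075,-0.12481,0.07173]
for s in (.024,.034): print(s,((proj('side',R2W(p,[[-.083+s+.091,0,.026],[-.083+s,-.035,.066],[-.083+s,.035,.066]]))-[195,200]+.5)*6).round(0).tolist())
E
```

```text
pos [ 0.4312 -0.1315  0.2019] yaw 1.638 F [-0.7  0.3 -1.4] turn -0.0014922356048830264
reader xy -0.0997 0.0004
0.024 [[450.0, 207.0], [190.0, 241.0], [171.0, 86.0]]
0.034 [[478.0, 203.0], [221.0, 237.0], [200.0, 82.0]]
```

View pics/side13.png

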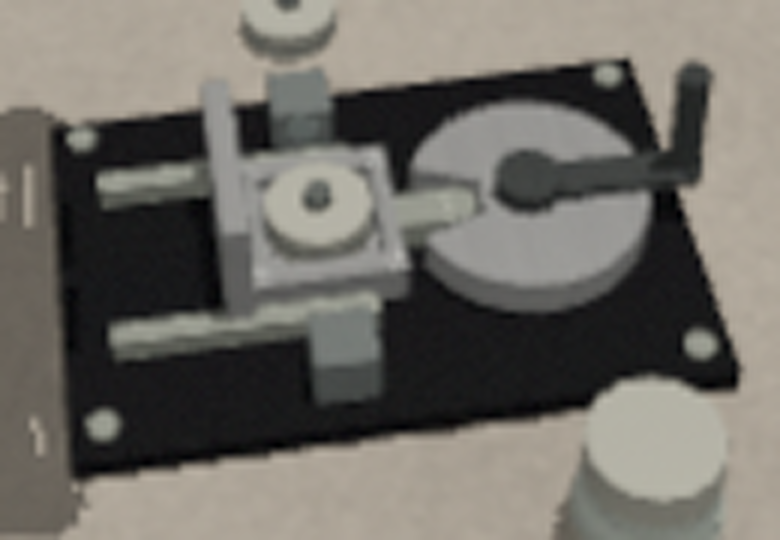

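View pics/scene13.png

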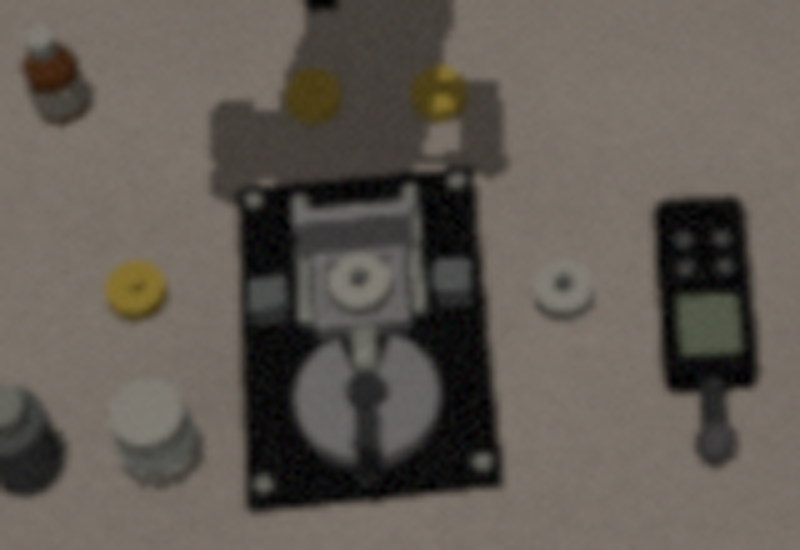

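View pics/side13f.png

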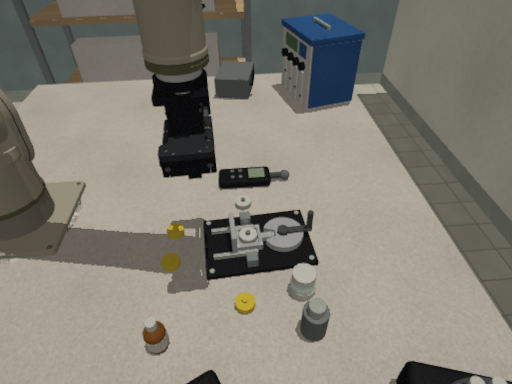

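```bash
python3 -c "
from workcell import manip
print(manip.hand_in())"
```

```text
the job is handed in; nothing more can be done
None
```

The cam is turned and the carriage is fully home, with the cassette still lying in its seat. The job is handed in at about 9.7 s of the 54 s allowed; no verdict was reported.

- **Cam:** With the fingers shut and gripping nothing, I pushed the pin anticlockwise from about 1.40 rad. My estimate from the side image was 3.11 rad before the carriage moved, well inside the 0.2 rad the nose can centre. One intermediate reading of the dip's rim was up to 0.1 to 0.17 rad off; I put this down to a fit error of about 1 camera pixel.
- **Carriage:** I pushed the plate until the hand stopped moving and the push force rose from about 3 N to 12.7 N, which I took as the hard stop. The cassette's shift in the side image matches about 34 mm of travel. The nose is at the bottom of the dip, and the cassette is between the sensor posts.
- **Surroundings:** The last pictures show the spare cassette, the yellow look-alikes, the jar and the other bench items where they were, judged by eye. The screwdriver was not checked in them, but the hand never went near it.
- **Hand:** It is clear, with the fingertips about 0.2 m above the bench behind the reader. The remaining force reading was at noise level.

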